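# Square two tapas boards in the corner tray

## Task

Take the dark walnut board out of the rack and first lay it down flat on the open worktop, letting go of it there. Then take it again by its long edges, lay it gently, flat and lengthwise, on the light oak board that is in the corner tray (do not let it drop), and square both boards up so that each is flush against both fences of the tray. Leave the white marble board standing in the rack, and do not disturb the tin or the salt shaker.

Things in the scene. Friction and masses are not known exactly. Their poses are not given: they have to be found in the camera images.
- tray: White corner tray, fixed; base 170 (x) x 125 (y) x 8 mm (z), two fences with tops 36 mm above the worktop: far fence on its +x edge, left fence on its +y edge, other sides open. Origin: centre of the underside, z up. Fence inner faces: x = +73 and y = +50 mm. A board lengthwise along x and flush with both has its centre at x 13, y 20 mm (z 14 mm lower board, 26 mm upper).
- rack: Pale wooden board rack, fixed; base 140 (x) x 130 (y) x 12 mm, two slots along x at y = -35 and +35 mm. Each slot has two pairs of upright steel pins at x = -45 and +45 mm, 15 mm free between the pins of a pair, pin tops 47 mm above the worktop; the middle of the slots is open. Origin: centre of the underside; z up.
- walnut_center (a point): Dark brown walnut board, 120 x 60 x 12 mm, about 0.1 kg, standing on a long edge in either rack slot, its top 72 mm above the worktop. Point: its centre. Axes: x along the 120 mm length, y through the 12 mm thickness, z along the 60 mm width (up while it stands). It also stands stably on its long edge on the worktop, and a push near its top tips it flat. Either face may be up.
- oak_center (a point): Light oak board, 120 x 60 x 12 mm, about 0.1 kg, which lies flat in the tray, roughly lengthwise along the tray's x but askew and 5 to 40 mm off both fences; it is loose and slides with a light push (1 to 2 N). The point is its centre. Its axes: x along the length, y along the 60 mm width, z up through the thickness.
- marble_center (a point): White marble board, 120 x 60 x 12 mm, which stands in the other rack slot (bystander). The point is its centre; axes as for the walnut board.
- walnut: The walnut board again: its origin is the middle of the long narrow edge on which it stands at first, 30 mm from the centre; same axes.
- oak: The oak board again: its origin is the centre of its underside.
- tuna: Low round tin, 86 mm across, 40 mm high (bystander), on the worktop beyond the rack. Origin: centre of the underside.
- shaker: Salt shaker with a grey top, 44 mm across, 90 mm high (bystander), on the worktop to the right of the rack. Origin: centre of the underside.
There are look-alikes about, which are no part of the job. Of the things shaped like the oak, the wooden one is meant.

How it is judged:
By the outcome, as a careful person would: the job done as asked, in the order asked, and still so for the second after the job is handed in, with the robot touching nothing.
It also fails if it takes over 58 s, if anything falls off the work surface, if the arm or the gripper's body presses on something with over 40 N, if the wrist force passes 120 N, or if a joint passes its speed limit or range.

## Robot

A 6-joint arm with a two-finger parallel gripper is mounted at the origin on a cart in front of the work surface, level with it; the furniture and walls round the work are solid. World frame = base frame: x ahead of the robot, y to its left, z up, the work surface at z = 0. Lengths are in m, angles in degrees, forces in N, time in s.
With the tool pointing down it reaches from about 0.4 to 0.825 m from the base axis. Payload 7 kg.
Tool frame: the origin (TCP) lies midway between the tips of the shut fingers; the grasp point (between the pads) lies 19 mm behind it; z points along the fingers, y is the direction in which the jaws open and shut (so a half turn about z gives the same grasp; the last joint's range is limited). The gripper opens to 88 mm and grips with 3 to 60 N. Pads are 19 mm wide; open, the fingers measure 130 mm over their backs; the gripper's body (78 mm by 193 mm) begins 47 mm behind the grasp point.
Start: joints at [-50.93, 20.546, 0.682, 0, -70.136, -16.507], TCP at [0.259, -0.623, 0.227] pointing down, gripper open.
Joint ranges: [-176.03, 176.03], [-82.01, 121.73], [-58.28, 71.71], [-173.87, 95.51], [-174.79, -0.11], [-173.66, 173.66]. Speed limits (degrees/s): [136.94, 136.94, 172.46, 180, 180, 180].

## Interface

Orientations are given as a 3x3 rotation matrix whose columns are the frame's x, y, z axes.
In Python, from rig import robot gives the robot as it stands. Calls block until the motion is done:
- robot.goto(position, orientation): joint-space move of the TCP to a pose.
- robot.servo_line(position, ori=None, speed=0.15): straight line of the TCP; ori=None keeps the orientation; speed is the mean speed in m/s.
- robot.movej(angles): joint-space move.
- robot.move_gripper(opening): opening from 0.0 (shut) to 1.0 (fully open); the grip force is fixed at half the most; returns when the fingers have stopped.
- robot.dwell(seconds).
- robot.ik(position, orientation): joint angles nearest the present ones, or None.
- robot.grab_frame(name): name is "scene" or "top"; returns (picture, depth): 384x512x3 uint8, red, green, blue; 384x512 float32, m along the optical axis (not along the pixel's ray), 0 where there is no reading.
- robot.camera_info(name): a dict with "vfov" (degrees; the focal length in pixels is half the picture's height over the tangent of half this angle, whatever the lens; pixels are square), "cx", "cy" (the principal point, pixels), "k1" (the pictures are not rectified: a ray, as slopes to the right and down, at radius r is drawn at 1 + k1 r^2 times it, then the intrinsics apply), "view" (4x4, takes a point from world to camera coordinates). Camera axes: x right, y down, z forward; pixel columns grow to the right and rows downward; lengths in m; the calibration is good to about 2 mm. A picture is of the moment at which its call begins. camera_info takes no time and is no camera call.
A pose or a line that the arm cannot do raises robot.Unreachable and nothing moves.
- robot.job_done(): hands the job in, once; it reports no verdict.
Readings, each from a call of its own:
- robot.read_t(): time.
- robot.read_qpos(): joint angles.
- robot.read_qvel(): joint speeds.
- robot.read_effort(): joint torques, N m.
- robot.read_position(): TCP position.
- robot.read_tcp_rot(): TCP orientation.
- robot.read_force(): force on the tool from outside, world axes, zero at the start.
- robot.read_ft_torque(): the same for the moment, N m.
- robot.read_grip_width(): opening from 0.0 (shut) to 1.0 (fully open).
Only numpy, scipy, OpenCV 4.12 (cv2) and the standard library are available. Lean on these libraries where they do the work, as an engineer would, in place of code of your own. Each camera call takes 0.05 s, during which the arm holds its last target. There are 200 camera calls.

## Working session

There is one attempt and no reset: what is moved stays moved. The work goes in short steps, each a Python script; the robot and the scene stay as the last script left them, time stands still between calls to the robot, and variables do not carry over. Pictures are saved under pics/ and viewed, on a budget of 10 in all, crops included, one or two more only if the job needs it, and the job is handed in when it is done.

```bash
mkdir -p pics; ls; cat > h.py <<'E'
import numpy as np, cv2
from rig import robot
def cam(n):
    c=robot.camera_info(n); f=192/np.tan(np.radians(c['vfov']/2))
    return c,f
def cloud(n,depth):
    """world xyz per pixel"""
    c,f=cam(n); K=np.array([[f,0,c['cx']],[0,f,c['cy']],[0,0,1.]])
    u,v=np.meshgrid(np.arange(512.),np.arange(384.))
    p=cv2.undistortPoints(np.stack([u,v],-1).reshape(-1,1,2),K,np.array([c['k1'],0,0,0.])).reshape(384,512,2)
    P=np.concatenate([p*depth[...,None],depth[...,None],np.ones((384,512,1))],-1)
    return (P@np.linalg.inv(np.array(c['view'])).T)[...,:3]
def snap(n,name,crop=None,scale=1):
    im,d=robot.grab_frame(n); np.savez('pics/'+name,im=im,d=d)
    o=im[...,::-1]
    if crop: o=o[crop[1]:crop[3],crop[0]:crop[2]]
    cv2.imwrite(f'pics/{name}.png',cv2.resize(o,None,fx=scale,fy=scale,interpolation=cv2.INTER_CUBIC))
    return im,d,cloud(n,d)
E
python3 - <<'E'
from h import *
for n in('scene','top'):
    snap(n,n+'0',scale=1.5); c=robot.camera_info(n); print(n,c['vfov'],c['k1'],np.linalg.inv(np.array(c['view'])).round(3).tolist())
print(robot.read_t(),robot.read_tcp_rot())
E
```

```text
pics
scene 48.84170207809265 -0.1375242669658232 [[0.669, -0.341, 0.661, -0.478], [-0.743, -0.312, 0.592, -0.99], [0.004, -0.887, -0.462, 0.802], [0.0, 0.0, 0.0, 1.0]]
top 51.19745718096942 -0.04140465281528613 [[-0.07, -0.953, 0.295, 0.112], [-0.998, 0.064, -0.028, 0.024], [0.007, -0.296, -0.955, 1.609], [0.0, 0.0, 0.0, 1.0]]
0.1 [[-9.23501152e-01 -3.83595031e-01 -6.88151520e-04]
 [-3.83595630e-01  9.23500179e-01  1.34591793e-03]
 [ 1.19220622e-04  1.50692867e-03 -9.99998857e-01]]
```

View pics/top0.png

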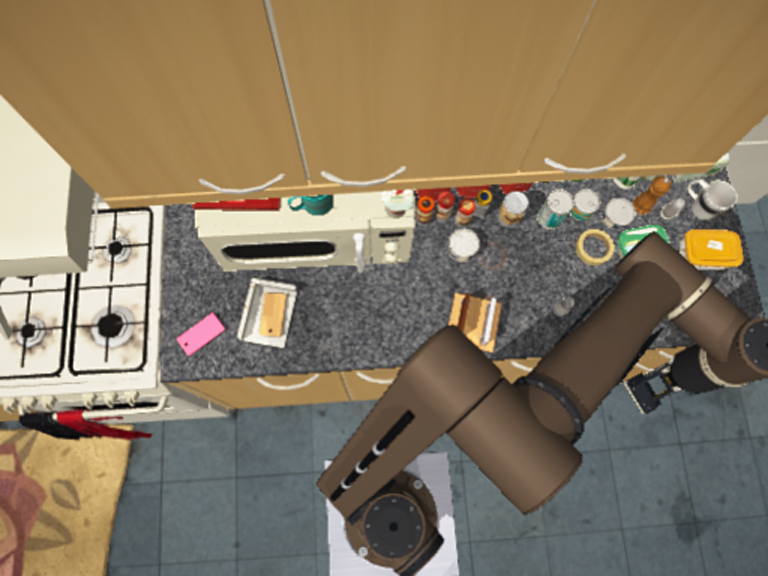

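View pics/scene0.png

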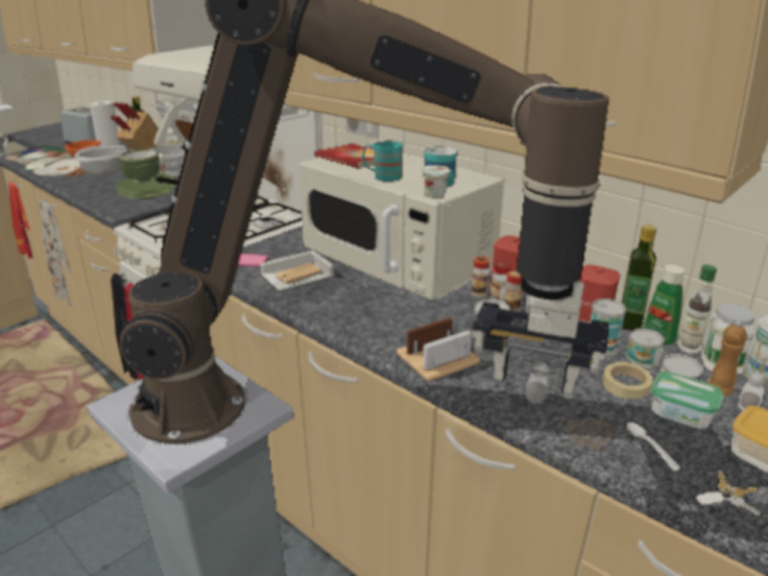

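Top view: the tray with the oak board is at (268,312), with the oak at (273,313). A pink look-alike board lies at (200,333). The rack is at (476,320), with the walnut in its left slot and the marble in its right. The tin is at (464,243) and the shaker at (563,305). The oak is the wooden board in the tray, since the pink one is neither wooden nor in the tray. I'll confirm this in a crop and measure.

```bash
python3 - <<'E'
from h import *
z=np.load('pics/top0.npz'); im,d=z['im'],z['d']
o=im[165:255,110:400,::-1]
cv2.imwrite('pics/crop1.png',cv2.resize(o,None,fx=2.7,fy=2.7,interpolation=cv2.INTER_CUBIC))
P=cloud('top',d); hsv=cv2.cvtColor(im,cv2.COLOR_RGB2HSV)
def rect(mask,name):
    n,l,s,c=cv2.connectedComponentsWithStats(mask.astype(np.uint8))
    i=1+np.argmax(s[1:,4]); m=l==i; q=P[m]
    (c0,wh,a)=cv2.minAreaRect((q[:,:2]*1000).astype(np.float32))
    print(name,'px',c[i].round(0),'n',m.sum(),'med',np.median(q,0).round(4),'rect',np.round(c0,1),np.round(wh,1),round(a,1),'z',np.percentile(q[:,2],[5,50,95]).round(4))
R=np.zeros((384,512),bool)
def roi(x0,y0,x1,y1):
    r=R.copy(); r[y0:y1,x0:x1]=1; return r
H,S,V=[hsv[...,i].astype(int) for i in range(3)]
t=roi(155,180,203,238); Z=P[...,2]
wood=(S>90)&(H>8)&(H<25)&(V>100)
rect(t&wood,'oak'); rect(t&(S<60)&(V>140)|t&wood,'trayall'); rect(t&(Z>.025)&(Z<.05),'fences')
r=roi(290,185,345,240)
rect(r&wood&(Z<.025),'rack'); rect(r&(Z>.055),'tall')
rect(r&(Z>.05)&(S>60),'walnut'); rect(r&(Z>.05)&(S<50),'marble')
rect(roi(290,145,330,180)&(Z>.03)&(Z<.06),'tin'); rect(roi(360,190,390,218)&(Z>.03)&(Z<.12),'shaker')
for v in range(186,240,4): print(v,' '.join(f'{int(1000*x):4d}' for x in Z[v,160:204:2]))
print('bench',np.median(Z[205:230,215:280]), 'bench x range at col 250', P[165:255:6,250].round(3).tolist())
E
```

```text
oak px [182. 209.] n 411 med [0.5428 0.2791 0.0188] rect [345.4 188.7] [560.6 106.9] 24.4 z [0.0124 0.0188 0.025 ]
trayall px [178. 208.] n 1237 med [0.5474 0.2927 0.0136] rect [367.1 226.5] [620.5 196.1] 20.9 z [0.001  0.0136 0.0375]
fences px [172. 200.] n 229 med [0.6059 0.3333 0.034 ] rect [547.8 292.8] [123.6 170.6] 75.2 z [0.0268 0.034  0.0402]
rack px [320. 215.] n 534 med [ 0.4836 -0.2805  0.0114] rect [ 481.9 -287.8] [ 93.8 147.1] 72.5 z [0.0021 0.0114 0.0182]
tall px [304. 227.] n 640 med [ 0.2695 -0.0952  0.8103] rect [ 317.6 -135.7] [ 79.9 518.5] 56.5 z [0.0695 0.8103 0.821 ]
walnut px [304. 227.] n 637 med [ 0.2694 -0.0954  0.8104] rect [ 317.2 -136.3] [ 78.7 518.5] 56.4 z [0.0694 0.8104 0.821 ]
marble px [326. 214.] n 109 med [ 0.4721 -0.2962  0.0697] rect [ 474.9 -298.2] [ 14.9 119.5] 74.4 z [0.0533 0.0697 0.0761]
tin px [308. 162.] n 308 med [ 0.707  -0.2576  0.0365] rect [ 706.2 -258.1] [83.4 83.5] 4.1 z [0.0313 0.0365 0.0429]
shaker px [376. 203.] n 116 med [ 0.5004 -0.5035  0.0725] rect [ 503.7 -506.6] [35.6 37. ] 85.1 z [0.0348 0.0725 0.0907]
186    2    0    4   
[... 1282 characters left out ...]
  -2    6    5    7    5    3    2    3    0    3    0   -3   -5
234   -6    3    2   -1   -2    3    0   -5    0   -7    2   -2    1   -1   -1    0   -5   -1    1   -4   -3   -2
238   -4   -2    0    0   -2    3   -5    0   -1    0    4   -1    0   -1    4    3    3   -2   -2    3   -4   -1
bench -0.0006964768308712621 bench x range at col 250 [[0.67, -0.01, 0.14], [0.668, -0.01, 0.076], [0.668, -0.009, 0.003], [0.644, -0.008, -0.005], [0.617, -0.006, -0.003], [0.59, -0.004, -0.002], [0.563, -0.002, 0.0], [0.538, -0.001, -0.003], [0.513, 0.001, -0.003], [0.487, 0.003, -0.002], [0.462, 0.004, -0.001], [0.435, 0.006, 0.01], [0.411, 0.008, 0.004], [0.388, 0.009, -0.004], [0.383, 0.01, -0.126]]
```

View pics/crop1.png

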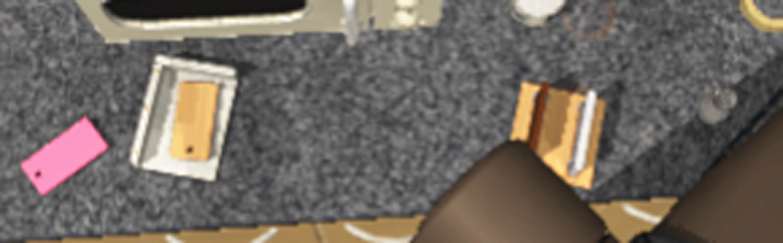

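The crop confirms it: the oak board, wooden with a hole, lies in the white tray, and the pink board is the look-alike. The walnut stands in the left rack slot, partly hidden by the arm. I'll move the arm to a clear pose and set the gripper opening, then fit the poses.

```bash
cat >> h.py <<'E'
def Rz(phi):
    """tool down, jaw axis at phi degrees"""
    a=np.radians(phi); y=np.array([np.cos(a),np.sin(a),0]); z=np.array([0,0,-1.]); return np.stack([np.cross(y,z),y,z],1)
def masks(im):
    return [cv2.cvtColor(im,cv2.COLOR_RGB2HSV)[...,i].astype(int) for i in range(3)]
def fit(P,mask,lo,hi,name):
    """robust min-area rectangle of the largest blob in a height band: centre mm, sides, yaw of long side"""
    m=mask&(P[...,2]>lo)&(P[...,2]<hi)
    n,l,s,c=cv2.connectedComponentsWithStats(cv2.morphologyEx(m.astype(np.uint8),cv2.MORPH_CLOSE,np.ones((3,3))))
    i=1+np.argmax(s[1:,4]); q=P[(l==i)&m][:,:2]*1000
    mu=q.mean(0); w,v=np.linalg.eigh(np.cov((q-mu).T)); a=np.degrees(np.arctan2(v[1,1],v[0,1])); a=(a+90)%180-90
    e=(q-mu)@v[:,::-1]; p=np.percentile(e,[1.5,98.5],axis=0)
    cen=mu+v[:,::-1]@p.mean(0)
    print(name,'px',c[i].round(),'n',len(q),'mean',mu.round(1),'cen',cen.round(1),'sides',(p[1]-p[0]).round(1),'yaw',round(a,1))
    return cen,a
E
python3 - <<'E'
from h import *
robot.move_gripper(0.4)
robot.goto([0.45,-0.02,0.3],Rz(90)); print(robot.read_t(),robot.read_grip_width(),robot.read_qpos())
D=[]
for k in range(4): 
    im,d=robot.grab_frame('top'); D.append(np.where(d>0,d,np.nan))
d=np.nanmedian(D,0); d=np.nan_to_num(d); np.savez('pics/top1',im=im,d=d)
ims,ds,_=snap('scene','scene1')
a=cv2.resize(im[150:260,130:390,::-1],(780,330),interpolation=cv2.INTER_CUBIC); b=cv2.resize(ims[150:260,150:410,::-1],(624,264),interpolation=cv2.INTER_CUBIC)
o=np.zeros((594,780,3),np.uint8);o[:330]=a;o[330:,:624]=b;cv2.imwrite('pics/v1.png',o)
H,S,V=masks(im);P=cloud('top',d);Z=P[...,2]
def roi(x0,y0,x1,y1):
    r=np.zeros((384,512),bool); r[y0:y1,x0:x1]=1; return r
wood=(S>90)&(H>8)&(H<25)&(V>100)
t=roi(155,180,203,238)
fit(P,t&wood,.012,.027,'oak'); fit(P,t,.005,.045,'tray')
fit(P,t&~wood,.024,.045,'fences')
r=roi(285,185,345,245)
fit(P,r,.006,.09,'rackall'); fit(P,r&(S<60),.055,.09,'marble'); fit(P,r&(S>60)&(V<150),.055,.09,'walnut'); fit(P,r,.055,.09,'any')
E
```

```text
3.3833 0.4001708250638221 [ 2.26047943e+01 -3.78583488e+00 -1.89341808e+01  4.98735451e-03
 -7.48657707e+01 -1.12638035e+02]Traceback (most recent call last):
  File "<stdin>", line 16, in <module>
  File "h.py", line 28, in fit
    i=1+np.argmax(s[1:,4]); q=P[(l==i)&m][:,:2]*1000
        ~~~~~~~~~^^^^^^^^^
    return _wrapfunc(a, 'argmax', axis=axis, out=out, **kwds)
    return bound(*args, **kwds)
ValueError: attempt to get argmax of an empty sequence
```

View pics/v1.png

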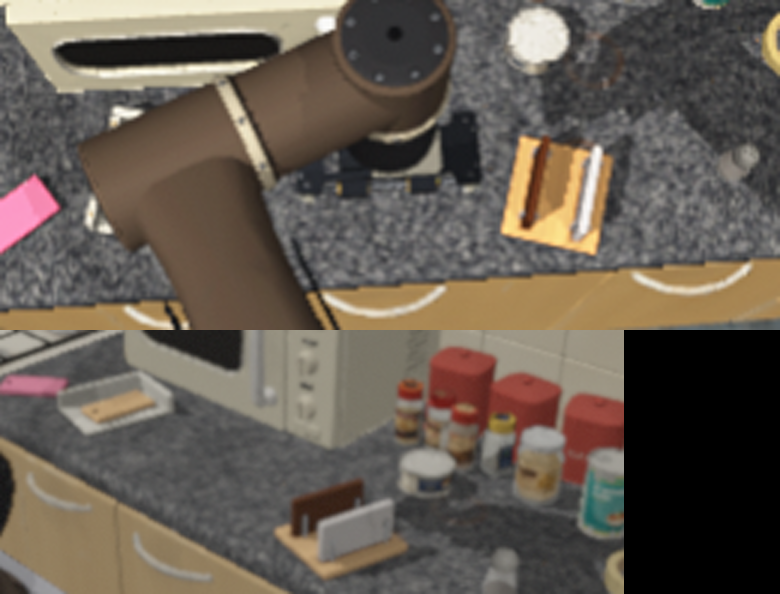

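The view is clear of the rack: walnut at (537,182), marble at (590,193). The elbow hides the tray from above here, so I'll take the tray from the first top frame plus the scene camera.

```bash
python3 - <<'E'
from h import *
def roi(x0,y0,x1,y1):
    r=np.zeros((384,512),bool); r[y0:y1,x0:x1]=1; return r
def load(n,c):
    z=np.load(f'pics/{n}.npz'); return z['im'],cloud(c,z['d'])
im,P=load('top1','top'); H,S,V=masks(im); r=roi(285,185,345,245)
fit(P,r,.006,.09,'rackall'); fit(P,r&(S<60),.055,.09,'marble'); fit(P,r&(S>90)&(V<140),.05,.09,'walnut')
im,P=load('top0','top'); H,S,V=masks(im); wood=(S>90)&(H>8)&(H<25)&(V>100); t=roi(150,175,206,242)
fit(P,t&wood,.012,.027,'oak'); fit(P,t,.006,.045,'tray')
im,P=load('scene1','scene'); H,S,V=masks(im); wood=(S>70)&(H>8)&(H<25)&(V>100)
t=roi(172,165,225,195); fit(P,t&wood,.012,.027,'oakS'); fit(P,t,.006,.045,'trayS')
r=roi(260,205,325,255); fit(P,r,.006,.09,'rackS'); fit(P,r&(S<60),.03,.09,'marbleS'); fit(P,r&(S>90)&(V<130),.03,.09,'walnutS')
E
```

```text
rackall px [315. 215.] n 1066 mean [ 481.2 -262.1] cen [ 483.7 -264.2] sides [135.8 128.2] yaw -12.1
marble px [326. 214.] n 103 mean [ 471.8 -296.7] cen [ 473.3 -297.8] sides [114.5  11.7] yaw -17.0
walnut px [308. 210.] n 100 mean [ 491.7 -229.5] cen [ 494.4 -230.9] sides [116.2  11.8] yaw -17.3
oak px [182. 209.] n 385 mean [543.  279.1] cen [542.5 279.5] sides [114.5  57.3] yaw -8.8
tray px [178. 208.] n 1120 mean [551.  293.3] cen [547.1 292.3] sides [165.9 122.2] yaw -15.5
oakS px [198. 182.] n 184 mean [538.4 277.8] cen [541.4 278.3] sides [117.8  61.2] yaw -7.4
trayS px [199. 177.] n 710 mean [569.9 306.1] cen [580.4 321. ] sides [212.8 187.8] yaw -18.8
rackS px [292. 232.] n 1314 mean [ 471.9 -276.4] cen [ 476.1 -273.2] sides [152.1 134.7] yaw -52.9
marbleS px [298. 230.] n 400 mean [ 474.9 -299.8] cen [ 481.6 -280.6] sides [123.9  72.3] yaw -8.4
walnutS px [286. 221.] n 286 mean [ 489.1 -235.5] cen [ 492.1 -234.6] sides [111.5  14.9] yaw -16.9
```

```bash
python3 - <<'E'
from h import *
R=Rz(73.2)
robot.goto([.493,-.232,.14],R); robot.servo_line([.493,-.232,.033],speed=.12)
print('down',robot.read_force().round(1) if hasattr(robot.read_force(),'round') else robot.read_force(),robot.read_position())
robot.move_gripper(0.0); w=robot.read_grip_width(); print('w',w*88)
if w*88<9: raise SystemExit
robot.servo_line([.493,-.232,.15],speed=.15); print('w',robot.read_grip_width()*88,robot.read_force())
f0=np.array(robot.read_force())
robot.goto([.50,0,.09],Rz(90)); robot.servo_line([.50,0,.026],speed=.1)
for z in np.arange(.0245,.017,-.0015):
    f=np.array(robot.read_force()); print(z,f.round(1))
    if f[2]-f0[2]>2: break
    robot.servo_line([.50,0,z],speed=.03)
print(robot.read_t(),robot.read_grip_width()*88,robot.read_force())
E
```

```text
down [-0.8  0.4 -0.4] [ 0.49364777 -0.23195499  0.03373496]
w 12.224910644596173
w 11.924976014360766 [-0.04958434 -0.10785856 -1.28701656]
0.0245 [ 0.4 -0.2 -1. ]
0.023 [ 0.2 -0.8 -2.1]
0.0215 [-0.1  0.  -1.1]
0.019999999999999997 [-0.4 -0.8 -1. ]
0.018499999999999996 [-5.4  1.  14.1]
9.9167 12.35026930023312 [-5.35285755  1.01621648 14.11430454]
```

```bash
python3 - <<'E'
from h import *
robot.servo_line([.50,0,.0205],speed=.03)
robot.move_gripper(0.4); robot.servo_line([.50,0,.085],speed=.15)
robot.servo_line([.50,-.062,.085],speed=.15); robot.servo_line([.50,-.062,.046],speed=.15)
for y in np.arange(-.055,-.01,.006):
    robot.servo_line([.50,y,.046],speed=.06); print(y,np.array(robot.read_force()).round(1))
robot.servo_line([.50,-.03,.12],speed=.2)
robot.move_gripper(1.0)
robot.goto([.5,.24,.25],Rz(90)); print(robot.read_t())
im,d,P=snap('top','top2'); ims,ds,Ps=snap('scene','scene2')
a=cv2.resize(im[150:260,130:390,::-1],(780,330),interpolation=cv2.INTER_CUBIC); b=cv2.resize(ims[150:260,150:410,::-1],(624,264),interpolation=cv2.INTER_CUBIC)
o=np.zeros((594,780,3),np.uint8);o[:330]=a;o[330:,:624]=b;cv2.imwrite('pics/v2.png',o)
E
```

```text
-0.055 [-0.3 -0.1  0.1]
-0.049 [-0.4 -0.7  0. ]
-0.043000000000000003 [0.  0.6 0.4]
-0.037000000000000005 [ 0.2  0.1 -0. ]
-0.031000000000000007 [-0.1  0.5  0.9]
-0.02500000000000001 [0.  0.2 0.9]
-0.01900000000000001 [ 0.2 -0.8 -0.2]
-0.013000000000000012 [0.1 0.  0.4]
17.075
```

View pics/v2.png

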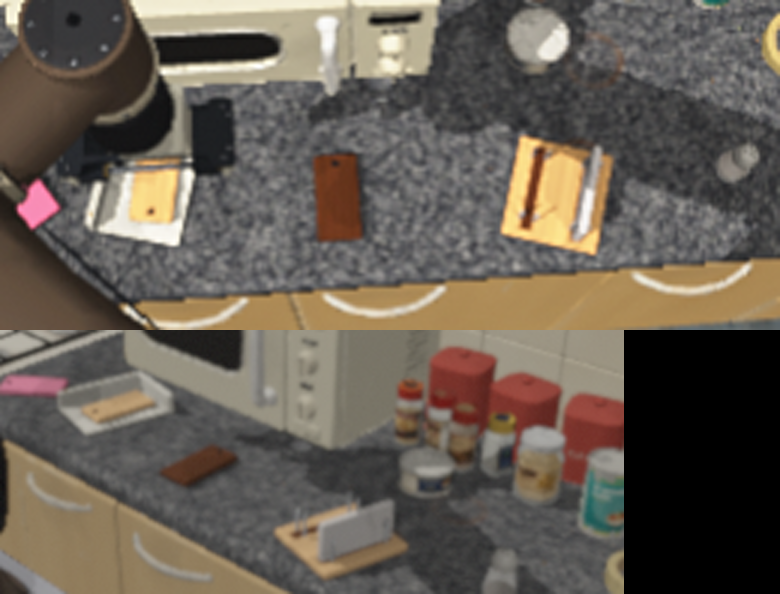

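The walnut lies flat at (338,197) in this view. The tin, shaker, marble and tray are unchanged. Next I'll grasp it by its long edges.

```bash
python3 - <<'E'
from h import *
out=[]
for n in ('top','scene'):
    z=np.load(f'pics/{n}2.npz'); im=z['im']; P=cloud(n,z['d']); H,S,V=masks(im)
    m=(S>110)&((H<14)|(H>170))&(V<150)&(P[...,1]>-.1)&(P[...,1]<.16)&(P[...,0]>.4)&(P[...,0]<.64)
    out.append(fit(P,m,.002,.022,n))
c=out[0][0]/1000; a=out[0][1]
if abs(out[1][1]-a)<3: a=(a+out[1][1])/2; c=(2*c+out[1][0]/1000)/3
print(c,a)
R=Rz(90+a)
robot.goto([c[0],c[1],.10],R); robot.servo_line([c[0],c[1],.03],speed=.12)
f0=np.array(robot.read_force())
for z in (.015,.010,.007,.005,.003):
    robot.servo_line([c[0],c[1],z],speed=.05); f=np.array(robot.read_force())-f0; print(z,f.round(1))
    if f[2]>3: break
robot.move_gripper(0.0); print(robot.read_grip_width()*88,robot.read_position(),np.array(robot.read_force()).round(1),robot.read_t())
E
```

```text
top px [242. 216.] n 397 mean [500.9  33.8] cen [501.5  33.8] sides [113.3  56.8] yaw 1.0
scene px [232. 206.] n 243 mean [497.4  31. ] cen [500.   33.9] sides [115.5  56.6] yaw 0.4
[0.50097629 0.03381824] 0.738881186233229
0.015 [ 0.   0.2 -0.6]
0.01 [-0.7 -0.4 -0.6]
0.007 [-1.   0.8 -0.6]
0.005 [-0.4 -0.8  0.4]
0.003 [ 0.3 -0.9 -2.2]
59.6403182682945 [0.50105158 0.03387643 0.00303983] [-0.6  0.9 -0.1] 20.9333
```

```bash
python3 - <<'E'
from h import *
x,y=.5422,.279; R=Rz(90-8.3)
robot.servo_line([.501,.034,.08],speed=.15); print('w',robot.read_grip_width()*88)
robot.goto([x,y,.085],R); robot.servo_line([x,y,.030],speed=.1)
f0=np.array(robot.read_force())
for z in np.arange(.0280,.0185,-.0010):
    robot.servo_line([x,y,z],speed=.03); f=np.array(robot.read_force())-f0; print(round(z,4),f.round(1))
    if f[2]>3: break
print('w',robot.read_grip_width()*88,robot.read_t())
robot.move_gripper(0.76)
robot.servo_line([x,y,.10],speed=.15); print(robot.read_t())
E
```

```text
w 59.79985952209803
0.028 [-1.4 -0.5 -1. ]
0.027 [-0.7 -0.2  0. ]
0.026 [-0.5 -0.8  0.7]
0.025 [-1.  -1.2 -0.4]
0.024 [-0.3 -0.6  0.2]
0.023 [ 0.4 -0.3  0.7]
0.022 [-3.6 -0.1  9.8]
w 59.896188566515214 25.025
26.1083
```

```bash
cat >> h.py <<'E'
O=np.array([.5473,.2924]); YAW=-15.5
def T(x,y,z):
    a=np.radians(YAW); return [*(O+np.array([x*np.cos(a)-y*np.sin(a),x*np.sin(a)+y*np.cos(a)])/1000),z/1000]
def push(axis,start,other,stop,z,fmax,step=2.0,fast=None):
    """advance along a tray axis (mm) till the resisting force reaches fmax"""
    a=np.radians(YAW); u=np.array([[np.cos(a),np.sin(a)],[-np.sin(a),np.cos(a)]])[axis]
    pt=lambda s:T(*((s,other) if axis==0 else (other,s)),z)
    f0=np.array(robot.read_force()); log=[]; s=start
    if fast is not None: robot.servo_line(pt(fast),speed=.05); s=fast
    while s<stop:
        s+=step if s<stop-14 else 1.0; robot.servo_line(pt(s),speed=.03)
        f=np.array(robot.read_force())-f0; log.append((round(s,1),round(float(f[:2]@u),1)))
        if log[-1][1]<-fmax: break
    print(log,robot.read_t()); return s
E
python3 - <<'E'
from h import *
R=Rz(YAW)
robot.move_gripper(0.6)
robot.goto(T(0,-76,95),R); robot.servo_line(T(0,-76,13),speed=.15); print(robot.read_t(),np.array(robot.read_force()).round(1))
s=push(1,-76,0,-14,13,7,fast=-48)
robot.servo_line(T(0,s-6,13),speed=.1); robot.servo_line(T(0,s-30,80),speed=.2)
robot.move_gripper(0.0)
robot.goto(T(-88,17,80),Rz(YAW+90)); robot.servo_line(T(-88,17,13),speed=.15); print(robot.read_t(),np.array(robot.read_force()).round(1))
E
```

```text
31.1833 [0.3 0.5 0.6]
[(-46.0, -0.5), (-44.0, -1.0), (-42.0, -0.8), (-40.0, -1.3), (-38.0, -0.6), (-36.0, -0.8), (-34.0, -0.4), (-32.0, -1.0), (-30.0, -0.7), (-28.0, 0.1), (-27.0, -1.3), (-26.0, -0.9), (-25.0, -2.0), (-24.0, -2.0), (-23.0, -1.2), (-22.0, -1.0), (-21.0, -1.4), (-20.0, -1.4), (-19.0, -0.8), (-18.0, -2.1), (-17.0, -6.1), (-16.0, -8.5)] 37.3917
43.8 [0.4 0.7 0.7]
```

```bash
python3 - <<'E'
from h import *
s=push(0,-88,17,-51,13,7,step=1.5,fast=-65)
robot.servo_line(T(s-8,17,13),speed=.15); robot.servo_line(T(s-30,-20,90),speed=.25); print(robot.read_t())
ims,ds,Ps=snap('scene','scene3'); im,d,P=snap('top','top3')
a=cv2.resize(im[170:245,140:240,::-1],(400,300),interpolation=cv2.INTER_CUBIC); b=cv2.resize(ims[155:200,165:232,::-1],(400,269),interpolation=cv2.INTER_CUBIC)
o=np.zeros((300,800,3),np.uint8);o[:,:400]=a;o[:269,400:]=b;cv2.imwrite('pics/v3.png',o)
E
```

```text
[(-64.0, -0.4), (-63.0, -1.2), (-62.0, -2.3), (-61.0, -1.3), (-60.0, -1.0), (-59.0, -1.6), (-58.0, -5.3), (-57.0, -10.0)] 46.4083
47.1583
```

View pics/v3.png

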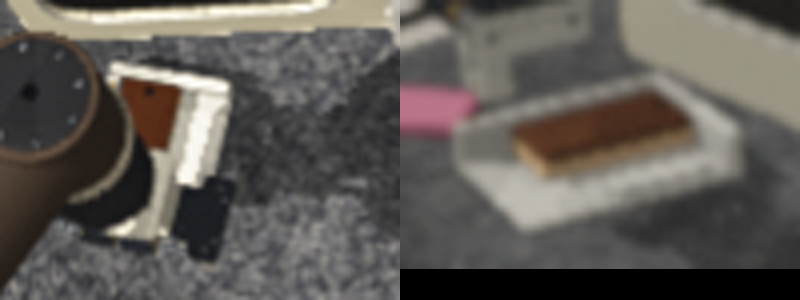

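The walnut lies flat on the oak, with its edges over the oak's and up in the far-left corner: (150,115) in the top view, (600,130) in the scene view. I'll check the numbers in the tray frame, which takes no robot time.

```bash
python3 - <<'E'
from h import *
a=np.radians(YAW); A=np.array([[np.cos(a),np.sin(a)],[-np.sin(a),np.cos(a)]])
for n in('scene','top'):
    z=np.load(f'pics/{n}3.npz'); im=z['im']; P=cloud(n,z['d']); H,S,V=masks(im)
    q=(P[...,:2]-O)@A.T*1000; box=(abs(q[...,0])<95)&(abs(q[...,1])<75)
    m=box&(S>110)&((H<14)|(H>170))&(V<150)&(P[...,2]>.022)&(P[...,2]<.045); Q=q[m]
    print(n,m.sum(),'walnut x',np.percentile(Q[:,0],[1,99]).round(1),'y',np.percentile(Q[:,1],[1,99]).round(1),'z',np.median(P[m][:,2]).round(4))
    fit(P,m,.02,.045,n)
    far=box&~m&(P[...,2]>.024)&(P[...,2]<.042)&(S<90)
    for nm,k,ax in(('far',far&(q[...,0]>60)&(abs(q[...,1])<45),0),('left',far&(q[...,1]>40)&(abs(q[...,0])<60),1)):
        v=q[k][:,ax]; print(nm,len(v),np.percentile(v,[3,50,97]).round(1) if len(v) else '')
    o=box&(S>60)&(H>12)&(H<26)&(V>120)&(P[...,2]>.004)&(P[...,2]<.026)
    if o.sum()>5: v=q[o]; print('oak side',o.sum(),np.percentile(v,[3,97],axis=0).round(1).tolist())
    # profile across left fence at mid length
    if n=='scene':
        for x in(-30,10,50):
            k=box&(abs(q[...,0]-x)<6)&(q[...,1]>25); i=np.argsort(q[k][:,1]); print(x,[(int(yy),int(zz*1000),int(s)) for yy,zz,s in zip(q[k][i][:,1],P[k][i][:,2],S[k][i])])
E
```

```text
scene 157 walnut x [-45.4  62.8] y [-12.3  43.7] z 0.028
scene px [198. 176.] n 157 mean [557.8 301.4] cen [559.8 304.5] sides [106.8  55.4] yaw -14.1
far 41 [68.  76.4 85.9]
left 73 [44.4 55.2 68.4]
oak side 51 [[-48.8, -14.9], [56.7, 38.8]]
-30 [(26, 31, 140), (30, 30, 130), (30, 28, 147), (43, 27, 106), (46, 27, 87), (48, 27, 78), (50, 30, 34), (53, 30, 30), (54, 30, 27), (55, 25, 61), (60, 31, 20), (61, 31, 17)]
10 [(28, 28, 146), (29, 29, 150), (32, 29, 144), (38, 26, 134), (39, 30, 101), (39, 28, 123), (48, 26, 87), (53, 28, 35), (55, 32, 19), (61, 26, 32), (62, 30, 21), (63, 26, 31), (71, 27, 20)]
50 [(26, 29, 143), (31, 28, 144), (32, 31, 132), (37, 26, 146), (40, 26, 131), (41, 27, 126), (43, 29, 91), (51, 24, 102), (52, 26, 74), (53, 30, 30), (60, 30, 22), (60, 31, 20), (62, 24, 39), (63, 31, 20)]
top 165 walnut x [ 6.8 68.7] y [-10.   45.9] z 0.031
top px [177. 197.] n 165 mean [591.7 294. ] cen [591.4 289.4] sides [73.4 49. ] yaw 17.7
far 73 [71.6 77.7 84.5]
left 2 [52.8 55.3 57.8]
```

Consistent with flush, within about 3 mm. One thing left: the y push used two fingers, so any error in my tray yaw would be carried into the boards' yaw. A brief single-point nudge at mid-length lets them settle against the fence on their own.

```bash
python3 - <<'E'
from h import *
robot.servo_line(T(13,-46,85),speed=.2); robot.servo_line(T(13,-46,13),speed=.15); print(robot.read_t())
s=push(1,-46,13,-23,13,9,step=1.0,fast=-34)
robot.servo_line(T(13,s-6,13),speed=.12); robot.servo_line(T(5,s-25,90),speed=.25)
t=robot.read_t(); print(t)
if t<55:
    ims,ds,P=snap('scene','scene4',crop=(165,155,232,200),scale=8)
    H,S,V=masks(ims); a=np.radians(YAW); A=np.array([[np.cos(a),np.sin(a)],[-np.sin(a),np.cos(a)]])
    q=(P[...,:2]-O)@A.T*1000; m=(abs(q[...,0])<95)&(abs(q[...,1])<75)&(S>110)&((H<14)|(H>170))&(V<150)
    fit(P,m,.02,.045,'w'); print(np.percentile(q[m],[1,99],axis=0).round(1))
E
```

```text
48.5583
[(-33.0, -0.9), (-32.0, -0.1), (-31.0, 0.5), (-30.0, 0.1), (-29.0, -0.2), (-28.0, 0.4), (-27.0, -0.9), (-26.0, -0.5), (-25.0, 0.7), (-24.0, 0.3), (-23.0, -1.4)] 51.7
52.4167
w px [198. 176.] n 160 mean [558.4 303.6] cen [561.1 306.5] sides [108.8  55.4] yaw -15.1
[[-45.1 -34.3]
 [ 65.2  45.7]]
```

View pics/scene4.png

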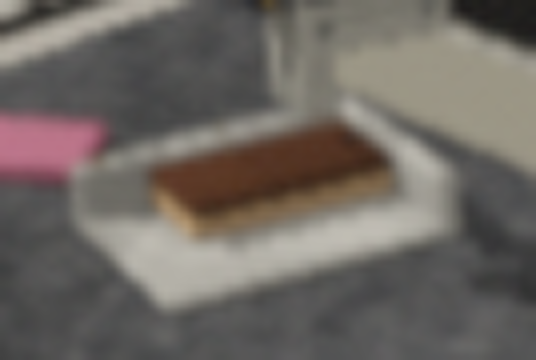

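```bash
python3 -c "
from rig import robot
robot.job_done(); print(robot.read_t())"
```

```text
the job is handed in; nothing more can be done
the job is handed in; nothing more can be done
```

I handed the job in at about 52.4 s of the 58 s allowed, with the boards squared in the tray as far as my checks can tell.

**What I did:**
- I took the walnut from the left rack slot, stood it on the worktop, let go and tipped it flat.
- I then gripped it by its long edges, lowered it onto the oak until it touched (about 10 N), and released it.
- I pushed both boards together against the left fence (resistance rose to 8.5 N), then against the far fence (10 N).

**What the last checks showed:**
- **Camera:** The walnut lies flat on the oak, with its edges over the oak's, up in the far-left corner of the tray. Its measured yaw is -15.1° against about -15.5° for the tray. Its edges measure as flush with both fences, but only to about 3 mm, so a smaller gap would not show.
- **Failed check:** A last nudge toward the left fence, meant to seat the boards again, ran to its limit without touching them. Left-fence contact therefore rests on the earlier two-finger push, and there was no time to repeat the nudge.
- **Bystanders:** The marble, tin and shaker looked undisturbed in the picture taken after the walnut was laid down. I did not check them again, but the arm stayed near the tray after that, apart from picking the walnut up off the worktop.

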